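# Hold a coated slide flush on the tilted window of a reflectance reader

### The job

Pull the top drawer of the grey-blue slide cabinet out to its stop and leave it open, then take the slide holder out by its orange thumb grip. Tilt it to match the reader's sloping black sprung face, feel it settle flush over the window inside the white corner marks, lengthwise up the slope, and finish still holding it there with the face pushed in by about half of its 8 mm spring travel, not bottomed. Do not knock the head out of its set tilt or disturb the petri dish and the brown bottle.

Things in the scene. Friction and masses are not known exactly. Their poses are not given: they have to be found in the camera images.
- slide_drawer (a joint): opening of the cabinet's top drawer, 0 shut to 0.105 m at its stop; slides along the cabinet's -x with about 1.5 N of friction and stays where it is left
- slide_cabinet: grey-blue steel cabinet with light grey drawer fronts, 160 (x) x 170 (y) x 114 mm (z), fixed; origin under its centre, fronts face its -x. Only the top drawer opens: an open steel tray 150 mm wide inside, 3 mm floor and walls, rim 101 mm above the table; the lower drawer is locked
- drawer_handle (a point): middle of the top drawer's bar handle (moves with the drawer; same axes as the cabinet): steel bar 11 mm thick, 84 mm long along y, its axis 35 mm in front of the drawer front, 88 mm above the table, 26 mm below the cabinet's top
- sample_slide: loose slide holder, 70 g: aluminium plate 84 (x) x 34 (y) x 6 mm (z), coated glass let in flush below; on its middle an orange thumb grip 36 (x) x 12 (y) x 27 mm (z), 33 mm high in all. Origin: centre of the flat underside; z up through the grip. It starts flat on the tray floor of the shut top drawer, 64 mm above the table, x roughly along the cabinet's x
- window (a point): centre of the window on the reader's flat black face (moves in with it); z = outward normal, x up the slope, y across it (level). Face 104 (x) x 80 mm (y), 6 mm thick; the window is a 19 mm steel ring, flush with the face, amid white corner marks outlining the holder (84 along x, 34 along y). No ledge: only the hand keeps the holder there
- reading_head (a joint): tilt of the grey reading head, and of the black face on it, from level, rad, differing from start to start between about 0.22 and 0.48; it is clamped by stiff friction (12 N m). The low edge of the face is on the reader's -x side
- head_edge (a point): middle of the low edge of the grey head block under the black face, 54 mm down the slope from the window and 15 mm below the face at rest
- reader: white reader base 172 x 134 mm, 34 mm high, with an aluminium yoke (cheeks at y = +-52 mm, up to 114 mm high, black clamp knobs outside to +-74 mm), fixed; origin under the yoke's axis, which lies along y at 97 mm height; at rest the window lies 22 mm outside that axis along the normal
- petri_dish: clear lidded petri dish, 66 mm across, 15 mm high, loose; origin under its centre
- powder_bottle: dark brown screw-cap bottle, 52 mm across, 100 mm high, loose; origin under its centre
- sprung_face (a joint): how far the reader's black face is pushed in along its normal against its springs: 0 at rest to 0.008 m bottomed; takes 3 N to start and 1 N more per mm (7 N at half travel); it cannot rock, and springs back when let go

How it is judged:
On the way, in this order (a step that is already met when the one before it is completed fails the run):
1. the top drawer is pulled out to its stop (within 6 mm) with the slide holder still lying in it (value of joint slide_drawer above 0.099 m and height (world z) of sample_slide below 0.08 m), for 0.2 s.
2. the slide holder is carried clear of the drawer in the fingers (height (world z) of sample_slide above 0.108 m and contact force between the fingers and sample_slide above 1 N and contact force between sample_slide and slide_cabinet below 0.05 N), for 0.2 s.
At the end, for the whole second after the job is handed in: Holder in the fingers, grip up, flush on the face within 0.035 rad and 2 mm, within 8 mm (along) and 7 mm (across) of the window centre, lengthwise up the slope within 0.12 rad, pushing the face in by 2 to 6.5 mm (over 2.5 N), at rest; drawer within 10 mm of its stop; head edge moved under 3 mm (angle between the z axis of sample_slide and the z axis of window, either way round below 0.035 rad and angle between sample_slide's own z axis and vertical below 0.8 rad and angle between the x axis of sample_slide and the x axis of window, either way round below 0.12 rad and x of sample_slide in the frame of window between -0.008 and 0.008 m and y of sample_slide in the frame of window between -0.007 and 0.007 m and z of sample_slide in the frame of window below 0.002 m and value of joint sprung_face between 0.002 and 0.0065 m and contact force between the fingers and sample_slide above 2 N and linear speed of sample_slide below 0.01 m/s and value of joint slide_drawer above 0.095 m and distance of head_edge from where it was at the start of the episode below 0.003 m and contact force between sample_slide and reader above 2.5 N); the arm keeps its last pose, push and grip.
It fails at once if the slide is rammed on the reader with more than 40 N (contact force between sample_slide and reader above 40 N).
It fails at once if the head's set tilt is shifted (its edge moved 4 mm or more) (distance of head_edge from where it was at the start of the episode above 0.004 m).
It fails at once if the petri dish or the bottle is pushed more than 20 mm (distance of any of petri_dish, powder_bottle from where it was at the start of the episode above 0.02 m).
It also fails if it takes over 51 s, if anything falls off the work surface, if the arm or the gripper's body presses on something with over 40 N, if the wrist force passes 120 N, or if a joint passes its speed limit or range.

### The arm

A 7-joint arm with a two-finger parallel gripper is mounted at the origin on the work surface; the furniture and walls round the work are solid. World frame = base frame: x ahead of the robot, y to its left, z up, the work surface at z = 0. Lengths are in m, angles in rad, forces in N, time in s.
With the tool pointing down it reaches from about 0.4 to 0.85 m from the base axis. Payload 10.4 kg.
Tool frame: the origin (TCP) lies at the very end of the fingers, on their centre line; the grasp point (between the pads) lies r.tcp_to_grasp behind it (r.tcp_to_grasp is the distance from the TCP to the grasp point, in m); z points along the fingers, y is the line along which they close (so a half turn about z gives the same grasp; the last joint's range is limited). The gripper opens to 87 mm and grips with 3 to 60 N. Pads are 19 mm wide; open, the fingers measure 117 mm over their backs; the gripper's body (75 mm by 190 mm) begins 51 mm behind the grasp point.
Start: joints at [1.186, 0.332, -0.065, 1.46, 0.022, 1.35, -0.088], TCP at [0.221, -0.585, 0.223] pointing down, gripper open.
Joint ranges: [-2.6, 2.6], [-0.5, 2.12], [-1.47, 1.34], [0.16, 2.42], [-1.27, 4.41], [0.06, 2.06], [-2.6, 2.6]. Speed limits (rad/s): [2.22, 2.22, 2.79, 2.79, 3.14, 3.14, 3.14].

### API

Orientations are given as a unit quaternion [x, y, z, w].
In Python, from bench import monitor, cams, ticket, r gives the robot as it stands.
- The arm moves only by the shell command python3 -m crank 'ROWS' [OPENING] [FORCE]. ROWS is a JSON object whose one key "steps" holds a list of rows, each a list of 2 entries, a list of its own where there are three numbers: the shift along the world's x, y, z in units of 25 mm (1.0 is 25 mm), then the turn, a rotation vector about the world's x, y, z in units of 5 degrees (1.0 is 5 degrees). In form: {"steps": [[[x, y, z], [ax, ay, az]], ...]}. A call has 1 to 10 rows; each row shifts and turns the commanded pose from where the row before left it; what a row does not reach is not made up. A row lasts 1/12 s, in which the tool goes at most 41.7 mm and 7.16 degrees, less where a joint would pass 70% of its speed; a pose out of reach is approached as far as the arm can. A call is refused whole if a number of a shift passes 1 or a number of a turn 1, either way. A call with a gripper value outside its range is refused whole. OPENING is the finger opening in mm, from 0 to 87, set as the call begins (- or left out, the last holds). The fingers move at their own pace and stop on an object; FORCE is the grip in N (left out, the last holds). Time passes only in rows, so rows that do not move let the fingers close. It gives the time, the measured TCP pose, the force, the opening and the grip force at its end, in the units of the state.
- monitor.read_state(): the state, without advancing time (a new reading comes with each control period).
- cams.camera(name): name is "scene" or "top" or "wrist"; returns a dict with "pixels" (480x640x3 uint8, blue, green, red), "z_map" (480x640 float32, m along the optical axis (not along the pixel's ray), 0 where there is no reading), "vfov" (degrees; the focal length in pixels is half the picture's height over the tangent of half this angle, whatever the lens; pixels are square), "cx", "cy" (the principal point, pixels), "T" (4x4, takes a point from camera to world coordinates). Camera axes: x right, y up, looking along -z (the intrinsics and any distortion apply to the point x, -y, -z); pixel columns grow to the right and rows downward; lengths in m; the calibration is good to about 2 mm. A picture is of the moment at which its call begins.
- ticket.close_job(): hands the job in; it is judged then, once.
The state is a dict: "time": time; "joint_positions": joint angles; "joint_vel": joint speeds; "joint_torque": joint torques, N m; "ee_pos": TCP position; "eef_rot": TCP orientation; "ft_force": force on the tool from outside, world axes, zero at the start; "torque": the same for the moment, N m; "width": finger opening in m; "grip_force": force on a finger pad.
Only numpy, scipy, OpenCV 4.12 (cv2) and the standard library are available. Lean on these libraries where they do the work, as an engineer would, in place of code of your own. Each camera call takes 0.05 s, during which the arm holds its last target. There are 200 camera calls.

## Working session

There is one attempt and no reset: what is moved stays moved. The work goes in short steps, Python scripts to look and compute and a shell command to move; the robot and the scene stay as the last step left them, time stands still between calls to the robot, and variables do not carry over. Pictures are saved under pics/ and viewed, at most 10 in all, crops included, and the job is handed in when it is done.

```bash
ls; mkdir -p pics
cat > h.py <<'E'
import numpy as np, cv2
from bench import monitor, cams, ticket, r
def shot(n,save=None):
    c=cams.camera(n)
    if save: cv2.imwrite('pics/'+save,c['pixels'])
    return c
def pts(c):
    H,W=c['z_map'].shape; f=H/2/np.tan(np.radians(c['vfov'])/2)
    v,u=np.mgrid[0:H,0:W]; z=c['z_map'].astype(float)
    P=np.stack([(u-c['cx'])/f*z,-(v-c['cy'])/f*z,-z,np.ones_like(z)],-1)
    W_=(P@c['T'].T)[...,:3]; W_[z==0]=np.nan
    return W_
E
python3 - <<'E'
from h import *
print(monitor.read_state(), r.tcp_to_grasp)
for n in('scene','top'):
    c=shot(n,n+'0.png'); print(n,{k:c[k] for k in c if k not in('pixels','z_map')},(c['z_map']==0).mean())
    np.save(n+'0.npy',pts(c))
E
```

```text
pics
{'time': 0.0, 'joint_positions': array([ 1.1864243 ,  0.33287903, -0.06468191,  1.4609339 ,  0.02160095,
        1.34988573, -0.08849596]), 'joint_vel': array([ 1.86883908e-03,  7.31112300e-04, -1.98453061e-04, -1.36367159e-03,
       -1.20133180e-04, -2.94193893e-04,  2.42254692e-05]), 'joint_torque': array([ 8.93438137e-04, -6.23248601e+01,  2.54878902e-02, -3.89902568e+01,
       -6.12929603e-02,  3.95828008e-02,  8.76474496e-05]), 'ee_pos': array([ 0.22105755, -0.58419502,  0.22175296]), 'eef_rot': array([ 9.83683721e-01,  1.79905082e-01, -1.61837227e-04, -6.86500621e-04]), 'ft_force': array([-0.37491035, -0.07008694, -0.32601043]), 'torque': array([ 0.00655828, -0.03443161, -0.00670916]), 'grip_force': 0.0, 'width': 0.08732783013675746} 0.0187
scene {'vfov': 45.66227778445911, 'cx': 317.9511526761328, 'cy': 236.74547143525763, 'T': array([[-0.82478037,  0.29479155, -0.48253009, -0.08742091],
       [-0.56544645, -0.42580648,  0.70637041,  0.92915359],
       [ 0.00276759,  0.85544537,  0.51788566,  0.77932591],
       [ 0.        ,  0.        ,  0.        ,  1.        ]])} 0.004140625
top {'vfov': 52.03332996235366, 'cx': 317.1939560801098, 'cy': 244.20243923315675, 'T': array([[ 0.00731955,  0.98890561, -0.1483648 ,  0.40515669],
       [-0.99994163,  0.00605908, -0.00894596,  0.00701824],
       [-0.00794775,  0.14842162,  0.98889224,  1.04316112],
       [ 0.        ,  0.        ,  0.        ,  1.        ]])} 0.0042154947916666664
```

View pics/scene0.png

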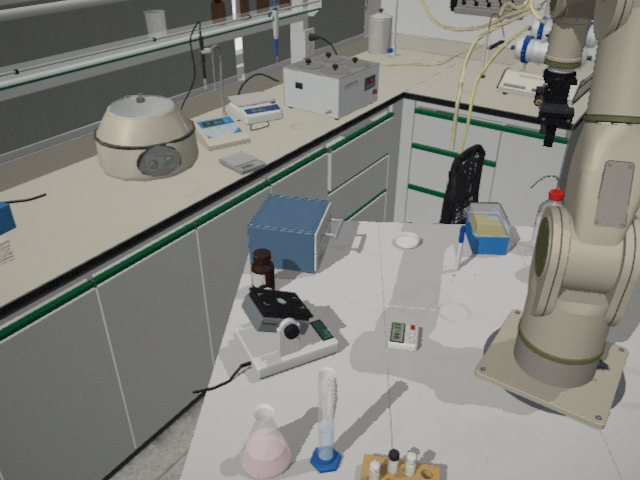

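View pics/top0.png

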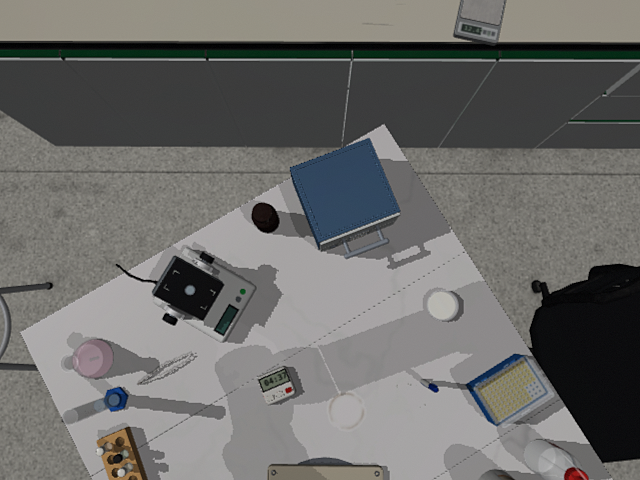

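The top view shows the cabinet top at about (345,190) with its handle at (366,244). The reader face is at (190,290), the bottle at (265,217), and the petri dish is probably (347,410) or (443,305). Next I measure them.

```bash
cat > m.py <<'E'
from h import *
P=np.load('top0.npy'); I=cv2.imread('pics/top0.png').astype(int)
b,g,rr=I[...,0],I[...,1],I[...,2]; V,U=np.mgrid[0:480,0:640]
def box(u0,u1,v0,v1): return (U>=u0)&(U<u1)&(V>=v0)&(V<v1)
# cabinet
m=box(270,420,120,270)&(P[...,2]>0.105)&(P[...,2]<0.125)
q=P[m][:,:2]; R=cv2.minAreaRect(q.astype(np.float32)); print('cab top',R,np.median(P[m][:,2]),cv2.boxPoints(R).tolist())
# handle
m=box(335,400,228,265)&(P[...,2]>0.083)&(P[...,2]<0.104)
q=P[m]; print('handle',len(q),q.mean(0),cv2.minAreaRect(q[:,:2].astype(np.float32)))
# black face
m=box(140,240,240,330)&(P[...,2]>0.085)&(I.max(-1)<70)
m=m.astype(np.uint8); n,l,s,_=cv2.connectedComponentsWithStats(m); k=1+np.argmax(s[1:,4]); m=l==k; print('face px',s[k])
q=P[m]; 
for _ in range(4):
    c=q.mean(0); w,v=np.linalg.eigh(np.cov((q-c).T)); n=v[:,0]*np.sign(v[2,0]); d=(q-c)@n; q=q[abs(d)<max(.003,2*d.std())]
print('face c',c,'n',n,'tilt',np.arccos(n[2]),'rms',d.std(),len(q))
up=np.array([0,0,1])-n[2]*n; up/=np.linalg.norm(up); y=np.cross(n,up)
print('up',up,'y',y)
a=np.c_[(q-c)@up,(q-c)@y].astype(np.float32); R=cv2.minAreaRect(a); print('rect',R, c+up*R[0][0]+y*R[0][1])
# ring: brighter blob near centre
m=box(178,202,278,304)&(I.max(-1)>70); qq=P[m]; print('ring',m.sum(),qq.mean(0),((qq.min(0)+qq.max(0))/2),U[m].mean(),V[m].mean())
for nme,bx,lo,hi in(('bottle',(245,285,198,238),.085,.115),('dishA',(325,368,390,430),.008,.03),('dishB',(420,465,285,325),.008,.05)):
    m=box(*bx)&(P[...,2]>lo)&(P[...,2]<hi); q=P[m]; 
    if len(q): print(nme,len(q),cv2.minAreaRect(q[:,:2].astype(np.float32)),np.median(q[:,2]))
E
python3 m.py; python3 -c "
import cv2;i=cv2.imread('pics/top0.png')
cv2.imwrite('pics/crop1.png',cv2.resize(i[235:345,110:265],None,fx=4.5,fy=4.5,interpolation=cv2.INTER_CUBIC))"
```

```text
cab top ((0.6506057381629944, -0.037693463265895844), (0.16665756702423096, 0.17025859653949738), 21.521677017211914) 0.11373237956782295 [[0.5418567657470703, 0.010931091383099556], [0.6043167114257812, -0.14745688438415527], [0.7593547105789185, -0.0863180160522461], [0.6968947649002075, 0.07206995785236359]]
handle 429 [ 0.54829673 -0.07433401  0.09184032] ((0.5569348931312561, -0.07130689918994904), (0.04755702242255211, 0.09900818765163422), 21.329130172729492)
face px [ 154  256   70   64 2419]
face c [0.45666936 0.25595999 0.11714383] n [-0.20853912 -0.37032105  0.90519266] tilt 0.4389635046784957 rms 0.0013717007423641853 2119
up [0.44415866 0.78873116 0.42500147] y [-8.71340646e-01  4.90678590e-01  2.77555756e-17]
rect ((-0.001200154423713684, 0.00019760429859161377), (0.1032523661851883, 0.08006203919649124), 0.30002543330192566) [0.45596412 0.25511035 0.11663377]
ring 78 [nan nan nan] [nan nan nan] 189.6153846153846 289.87179487179486
bottle 331 ((0.6094478368759155, 0.12499421834945679), (0.03894196078181267, 0.03763424977660179), 88.8111801147461) 0.09964541961161955
dishB 810 ((0.4328254461288452, -0.244594007730484), (0.06394612044095993, 0.06436716020107269), 0.6780914068222046) 0.014681055128815346
```

View pics/crop1.png

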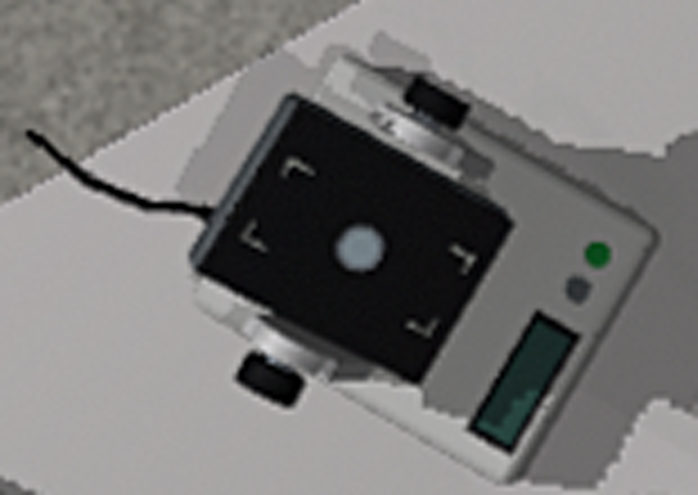

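The crop shows the face with its window ring at the centre of the white marks and the low edge towards the display. The fitted centre height of 0.1166 matches the 0.117 expected. Next I refine the tilt against the table plane and locate the handle bar.

```bash
cat >> m.py <<'E'
print('-----')
def plane(q):
    for _ in range(5):
        c=np.median(q,0); A=np.c_[q[:,:2],np.ones(len(q))]; s=np.linalg.lstsq(A,q[:,2],rcond=None)[0]; e=q[:,2]-A@s; q=q[abs(e)<2.5*e.std()+1e-4]
    return s,e.std(),len(q)
fin=np.isfinite(P[...,2])
print('table',plane(P[fin&(abs(P[...,2])<.012)&box(120,440,180,420)]))
print('cabtop',plane(P[fin&box(300,390,150,225)&(abs(P[...,2]-.114)<.01)]))
C=np.array([0.6506,-0.0377]); a=np.radians(21.5); ex=np.array([np.cos(a),np.sin(a)]); ey=np.array([-ex[1],ex[0]])
m=fin&box(330,410,220,270)&(P[...,2]>0.07)&(P[...,2]<.125); q=P[m]; X=(q[:,:2]-C)@ex; Y=(q[:,:2]-C)@ey
h,e=np.histogram(X,np.arange(-.14,-.05,.003)); 
for i,k in enumerate(h): 
    s=(X>=e[i])&(X<e[i+1]); print(round(e[i],3),k,np.round([Y[s].min(),Y[s].max(),np.median(q[s,2])],3) if k else '')
E
python3 m.py | sed -n '/-----/,$p'
```

```text
-----
table (array([ 1.47347953e-05, -4.15530106e-04, -5.39280764e-04]), np.float64(0.0018037990743018058), 53412)
cabtop (array([ 0.00145476, -0.00079431,  0.11283148]), np.float64(0.0015740703173076243), 5868)
-0.14 0 
-0.137 0 
-0.134 0 
-0.131 0 
-0.128 0 
-0.125 39 [-0.041  0.043  0.091]
-0.122 72 [-0.046  0.046  0.092]
-0.119 73 [-0.046  0.047  0.093]
-0.116 69 [-0.045  0.046  0.092]
-0.113 20 [-0.043  0.039  0.09 ]
-0.11 10 [-0.038  0.039  0.091]
-0.107 15 [-0.04   0.04   0.091]
-0.104 12 [-0.039  0.039  0.091]
-0.101 13 [-0.038  0.04   0.09 ]
-0.098 12 [-0.039  0.039  0.091]
-0.095 13 [-0.039  0.039  0.092]
-0.092 13 [-0.037  0.038  0.091]
-0.089 11 [-0.038  0.039  0.092]
-0.086 60 [-0.063  0.063  0.085]
-0.083 237 [-0.072  0.063  0.103]
-0.08 77 [-0.044  0.062  0.111]
-0.077 93 [-0.039  0.061  0.113]
-0.074 67 [-0.029  0.06   0.114]
-0.071 67 [-0.02   0.058  0.115]
-0.068 50 [-0.011  0.058  0.114]
-0.065 51 [-0.004  0.056  0.113]
-0.062 42 [0.003 0.055 0.114]
-0.059 33 [0.011 0.054 0.114]
-0.056 29 [0.018 0.053 0.113]
-0.053 21 [0.027 0.052 0.113]
```

```bash
python3 -m crank '{"steps": [[[0.6,1,0],[0,0,1]],[[0.6,1,0],[0,0,1]],[[0.6,1,0],[0,0,1]],[[0.6,1,0],[0,0,1]],[[0.6,1,0],[0,0,1]],[[0.6,1,0],[0,0,1]],[[0.6,1,0],[0,0,1]],[[0.6,1,0],[0,0,1]],[[0.6,1,0],[0,0,1]],[[0.6,1,0],[0,0,1]]]}' 26 20
```

```text
time: 0.93
ee_pos: [0.3716, -0.3332, 0.2224]
eef_rot: [0.814, 0.581, -0.0, -0.0]
ft_force: [0.0, -0.6, 0.5]
width: 0.0302
grip_force: 0.0
```

```bash
python3 -m crank '{"steps": [[[0.67,1,0],[0,0,0.81]],[[0.67,1,0],[0,0,0.81]],[[0.67,1,0],[0,0,0.81]],[[0.67,1,0],[0,0,0.81]],[[0.67,1,0],[0,0,0.81]],[[0.67,1,0],[0,0,0.81]],[[0.67,1,0],[0,0,0.81]],[[0.67,1,0],[0,0,0.81]],[[0.67,1,0],[0,0,0.81]],[[0.67,1,0],[0,0,0.81]]]}'; python3 -m crank '{"steps": [[[0,0,-1],[0,0,0]],[[0,0,-1],[0,0,0]],[[0,0,0],[0,0,0]]]}'
python3 -c "
from h import *
c=shot('wrist','w1.png'); np.save('w1.npy',pts(c)); print(monitor.read_state()['joint_positions'],monitor.read_state()['ee_pos'])"
```

```text
time: 1.77
ee_pos: [0.5392, -0.0833, 0.2224]
eef_rot: [0.563, 0.826, -0.0, -0.0]
ft_force: [0.8, -0.5, -0.2]
width: 0.0264
grip_force: 0.0
time: 2.02
ee_pos: [0.5363, -0.084, 0.1679]
eef_rot: [0.564, 0.826, -0.001, -0.003]
ft_force: [-0.7, -0.6, -2.1]
width: 0.0259
grip_force: 0.0
[ 0.61712952  0.25216831 -0.62507411  1.71623976  0.15446535  1.22803866
  0.32495768] [ 0.53706018 -0.08444059  0.17043453]
```

View pics/w1.png

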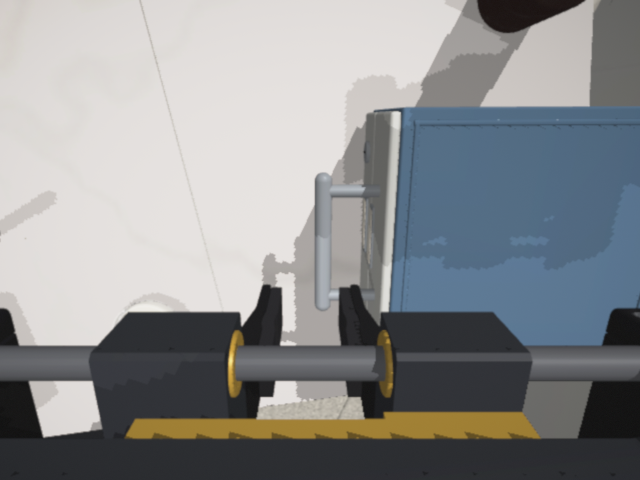

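The wrist view shows the bar at column 323 (rows 180–308), parallel to the pads, with the fingers on either side of columns 280–340. I check the bar in world coordinates.

Run:
```python
from h import *
P=np.load('w1.npy'); C=np.array([0.6506,-0.0377]); a=np.radians(21.5); ex=np.array([np.cos(a),np.sin(a)]); ey=np.array([-ex[1],ex[0]])
b=P[195:290,318:329].reshape(-1,3); b=b[abs(b[:,2]-.09)<.012]; q=b[:,:2]
print(len(b),b.mean(0),b[:,2].max()); w,v=np.linalg.eigh(np.cov(q.T)); print('dir',np.degrees(np.arctan2(*v[::-1,1])))
print('cab X',((q-C)@ex).mean(),((q-C)@ex).min(),((q-C)@ex).max())
for v0 in (180,300):
    s=P[v0,315:333]; print(np.round(s.mean(0),4))
t=P[150:290,420:600].reshape(-1,3); print('cabtop z',np.nanmedian(t[:,2]))
s=monitor.read_state(); print('tcp cab',(s['ee_pos'][:2]-C)@ex,(s['ee_pos'][:2]-C)@ey)
```

```text
1037 [ 0.54072332 -0.07481891  0.09368514] 0.09617446138470301
dir 111.88847855422144
cab X -0.11583531505048901 -0.11913026053989811 -0.11223537594961705
[ 0.5261 -0.0375  0.0928]
[ 0.5587 -0.1172  0.0829]
cabtop z 0.11460170438326664
tcp cab -0.1227699300333354 -0.0018757848584150694
```

```bash
python3 -m crank '{"steps": [[[0.14,0.12,-0.5],[0,0,0.08]],[[0,0,-0.6],[0,0,0]],[[0,0,-0.6],[0,0,0]],[[0,0,-0.6],[0,0,0]],[[0,0,-0.6],[0,0,0]],[[0,0,-0.6],[0,0,0]],[[0,0,-0.5],[0,0,0]],[[0,0,-0.1],[0,0,0]],[[0,0,0],[0,0,0]]]}'; python3 -m crank '{"steps": [[[0,0,0],[0,0,0]],[[0,0,0],[0,0,0]],[[0,0,0],[0,0,0]],[[0,0,0],[0,0,0]],[[0,0,0],[0,0,0]]]}' 5 25
```

```text
time: 2.82
ee_pos: [0.5422, -0.0816, 0.0698]
eef_rot: [0.562, 0.827, -0.0, -0.0]
ft_force: [-0.2, 0.0, 0.3]
width: 0.0258
grip_force: 0.0
time: 3.23
ee_pos: [0.5429, -0.0817, 0.0709]
eef_rot: [0.562, 0.827, 0.0, 0.001]
ft_force: [-0.6, 0.3, 5.0]
width: 0.0103
grip_force: 25.0
```

```bash
python3 -m crank '{"steps": [[[-0.2,-0.079,0],[0,0,0]],[[-0.39,-0.154,0],[0,0,0]],[[-0.39,-0.154,0],[0,0,0]],[[-0.39,-0.154,0],[0,0,0]],[[-0.39,-0.154,0],[0,0,0]],[[-0.39,-0.154,0],[0,0,0]],[[-0.39,-0.154,0],[0,0,0]],[[-0.39,-0.154,0],[0,0,0]],[[-0.39,-0.154,0],[0,0,0]],[[-0.39,-0.154,0],[0,0,0]]]}'; python3 -m crank '{"steps": [[[-0.12,-0.047,0],[0,0,0]],[[-0.06,-0.024,0],[0,0,0]],[[0,0,0],[0,0,0]],[[0,0,0],[0,0,0]]]}'
```

```text
time: 4.07
ee_pos: [0.4494, -0.1185, 0.0708]
eef_rot: [0.562, 0.827, 0.0, 0.001]
ft_force: [1.7, 0.9, 7.0]
width: 0.0101
grip_force: 25.0
time: 4.4
ee_pos: [0.4459, -0.1199, 0.0709]
eef_rot: [0.562, 0.827, 0.001, 0.001]
ft_force: [5.4, 1.3, 3.6]
width: 0.0103
grip_force: 25.0
```

```bash
python3 -m crank '{"steps": [[[-0.12,-0.047,0],[0,0,0]],[[0,0,0],[0,0,0]],[[0,0,0],[0,0,0]],[[0,0,0],[0,0,0]]]}'; python3 -m crank '{"steps": [[[0.12,0.047,0],[0,0,0]],[[0,0,0],[0,0,0]],[[0,0,0],[0,0,0]],[[0,0,0],[0,0,0]]]}' 30; python3 -m crank '{"steps": [[[0,0,0.5],[0,0,0]],[[0,0,1],[0,0,-1]],[[0,0,1],[0,0,-1]],[[0,0,1],[0,0,-1]],[[0,0,1],[0,0,-1]],[[0,0,1],[0,0,-1]],[[0,0,0],[0,0,-1]],[[0,0,0],[0,0,-1]],[[0,0,0],[0,0,-1]],[[0,0,0],[0,0,-1]]]}'; python3 -c "
from h import *
c=shot('top','top1.png'); np.save('top1.npy',pts(c))
c=shot('wrist','w2.png'); np.save('w2.npy',pts(c)); print(monitor.read_state()['joint_positions'],monitor.read_state()['ee_pos'])"
```

```text
time: 4.73
ee_pos: [0.4459, -0.1199, 0.071]
eef_rot: [0.561, 0.828, 0.003, 0.004]
ft_force: [20.8, 3.7, -11.5]
width: 0.0103
grip_force: 25.0
time: 5.07
ee_pos: [0.4439, -0.1202, 0.0697]
eef_rot: [0.562, 0.827, -0.0, -0.001]
ft_force: [-0.0, 0.0, 0.4]
width: 0.0265
grip_force: 0.0
time: 5.9
ee_pos: [0.4443, -0.1202, 0.2074]
eef_rot: [0.837, 0.547, -0.0, -0.0]
ft_force: [-0.5, 0.4, -0.3]
width: 0.0299
grip_force: 0.0
[ 0.75543954  0.0087505  -0.58616089  1.86916991  0.00522746  1.26582837
 -0.24228172] [ 0.44438892 -0.12011142  0.20733058]
```

View pics/w2.png

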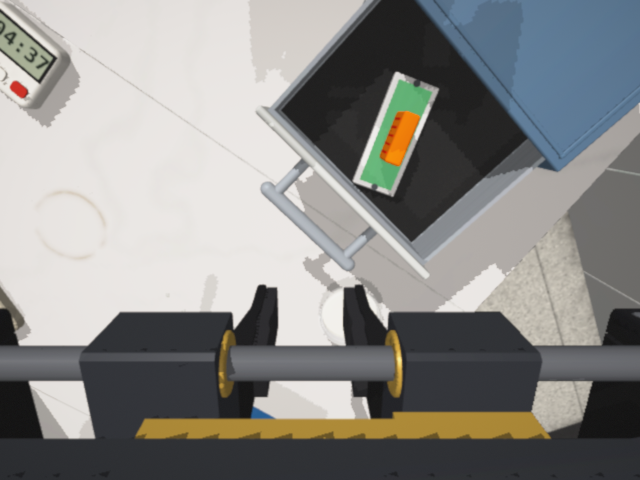

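View pics/top1.png

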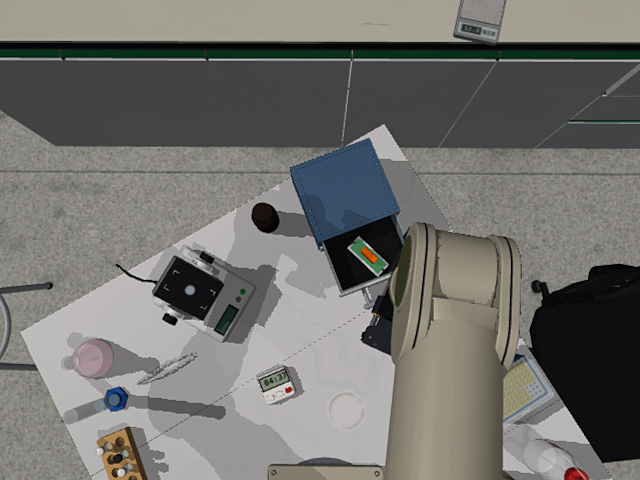

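The drawer is open at its stop. The holder lies in the tray, its orange grip at (400,138) in the wrist view and (369,256) in the top view, turned relative to the drawer. Now I measure the grip.

Run:
```python
from h import *
def ana(I,P,bx):
    I=I.astype(int); m=np.zeros(I.shape[:2],bool); m[bx[2]:bx[3],bx[0]:bx[1]]=1
    o=m&(I[...,2]>150)&(I[...,0]<90)&(I[...,1]<160)&(I[...,2]-I[...,1]>60)&np.isfinite(P[...,2])
    q=P[o]; t=q[q[:,2]>.09]; R=cv2.minAreaRect(t[:,:2].astype(np.float32)); w,v=np.linalg.eigh(np.cov(t[:,:2].T))
    print('grip',len(q),len(t),np.round(R[0],4),np.round(R[1],4),R[2],'z',np.median(t[:,2]),'pca',np.degrees(np.arctan2(*v[::-1,1])), t[:,:2].mean(0))
    gm=m&(abs(P[...,2]-.07)<.006)&((I[...,1]>90))
    n,l,s,_=cv2.connectedComponentsWithStats((gm|o).astype(np.uint8)); k=1+np.argmax(s[1:,4])
    q=P[(l==k)&gm]; R=cv2.minAreaRect(q[:,:2].astype(np.float32)); print('plate',len(q),np.round(R[0],4),np.round(R[1],4),R[2],np.median(q[:,2]))
ana(cv2.imread('pics/w2.png'),np.load('w2.npy'),(330,460,50,220))
ana(cv2.imread('pics/top1.png'),np.load('top1.npy'),(330,395,230,280))
```

```text
grip 1200 991 [ 0.5284 -0.0824] [0.0355 0.0121] 46.607208251953125 z 0.09734353695496634 pca 46.85061772413917 [ 0.52814211 -0.08188805]
plate 4317 [ 0.5147 -0.0834] [0.1046 0.0591] 48.31372833251953 0.07076335299027214
grip 106 106 [ 0.5281 -0.0852] [0.0344 0.0112] 46.592994689941406 z 0.09605378273513526 pca 46.90285940973343 [ 0.52791423 -0.08504273]
plate 536 [ 0.5283 -0.0853] [0.0839 0.0338] 46.20351791381836 0.07008716469733595
```

```bash
python3 -m crank '{"steps": [[[0.836,0.367,0],[0,0,-0.985]],[[0.836,0.367,0],[0,0,-0.985]],[[0.836,0.367,0],[0,0,-0.985]],[[0.836,0.367,0],[0,0,-0.985]],[[0,0,-0.9],[0,0,0]],[[0,0,-1],[0,0,0]],[[0,0,-1],[0,0,0]],[[0,0,-0.6],[0,0,0]],[[0,0,0],[0,0,0]],[[0,0,0],[0,0,0]]]}' 40; python3 -c "
from h import *
s=monitor.read_state();print(s['ee_pos'],s['eef_rot'])
c=shot('wrist','w3.png')"
```

```text
time: 6.83
ee_pos: [0.528, -0.0833, 0.1198]
eef_rot: [0.917, 0.399, -0.001, -0.001]
ft_force: [0.2, -0.5, 1.4]
width: 0.04
grip_force: 0.0
[ 0.52798383 -0.0832607   0.11977939] [ 9.16869939e-01  3.99185209e-01 -6.50768770e-04 -5.10851698e-04]
```

View pics/w3.png

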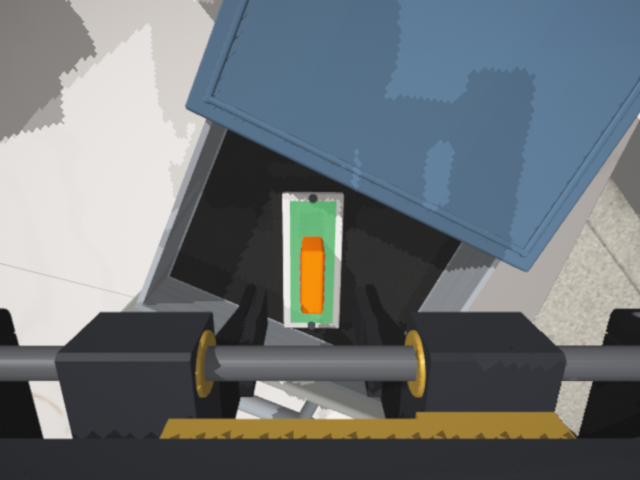

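The grip (column 312) sits midway between the fingers (250–370) and is aligned with them. I descend and grip.

```bash
python3 -m crank '{"steps": [[[0,0,-0.6],[0,0,0]],[[0,0,-0.6],[0,0,0]],[[0,0,-0.4],[0,0,0]],[[0,0,-0.23],[0,0,0]],[[0,0,0],[0,0,0]],[[0,0,0],[0,0,0]]]}'; python3 -m crank '{"steps": [[[0,0,0],[0,0,0]],[[0,0,0],[0,0,0]],[[0,0,0],[0,0,0]],[[0,0,0],[0,0,0]],[[0,0,0],[0,0,0]],[[0,0,0],[0,0,0]]]}' 5 30;  python3 -m crank '{"steps": [[[0,0,0.3],[0,0,0]],[[0,0,0.6],[0,0,0]],[[0,0,0.9],[0,0,0]],[[0,0,0.9],[0,0,0]],[[0,0,0.9],[0,0,0]],[[0,0,0.9],[0,0,0]],[[0,0,0.5],[0,0,0]],[[0,0,0],[0,0,0]],[[0,0,0],[0,0,0]],[[0,0,0],[0,0,0]]]}'
```

```text
time: 7.38
ee_pos: [0.5289, -0.0833, 0.075]
eef_rot: [0.917, 0.398, 0.0, 0.0]
ft_force: [-0.4, 0.1, 0.7]
width: 0.0403
grip_force: 0.0
time: 7.88
ee_pos: [0.5287, -0.0833, 0.0745]
eef_rot: [0.917, 0.398, 0.0, 0.0]
ft_force: [-0.2, -0.4, 1.0]
width: 0.0114
grip_force: 30.0
time: 8.72
ee_pos: [0.5279, -0.0833, 0.198]
eef_rot: [0.917, 0.398, -0.001, -0.0]
ft_force: [-0.4, -0.5, -1.1]
width: 0.0117
grip_force: 30.0
```

```bash
cat > t.py <<'E'
from h import *
from scipy.spatial.transform import Rotation as Ro
import sys
def ring(name,I,c):
    f=240/np.tan(np.radians(c['vfov'])/2); return f
def fit(c,P,seed,rad,thr=70):
    I=c['pixels'].astype(int); V,U=np.mgrid[0:480,0:640]
    m=(abs(U-seed[0])<rad)&(abs(V-seed[1])<rad)&(P[...,2]>.08)&(I.max(-1)<thr)
    n_,l,s,_=cv2.connectedComponentsWithStats(m.astype(np.uint8)); k=1+np.argmax(s[1:,4]); m=cv2.erode((l==k).astype(np.uint8),np.ones((3,3)))>0
    q=P[m]; q=q[np.isfinite(q).all(1)]
    for _ in range(5):
        cc=q.mean(0); w,v=np.linalg.eigh(np.cov((q-cc).T)); n=v[:,0]*np.sign(v[2,0]); d=(q-cc)@n; q=q[abs(d)<2.5*d.std()+1e-4]
    up=np.array([0,0,1])-n[2]*n; up/=np.linalg.norm(up); y=np.cross(n,up)
    R=cv2.minAreaRect(np.c_[(q-cc)@up,(q-cc)@y].astype(np.float32))
    # ring by ray/plane
    hull=cv2.convexHull(np.argwhere(l==k)[:,::-1].astype(np.int32)); hm=np.zeros((480,640),np.uint8); cv2.fillConvexPoly(hm,hull,1)
    b=(hm>0)&(I.min(-1)>90); n2,l2,s2,c2=cv2.connectedComponentsWithStats(b.astype(np.uint8)); k2=1+np.argmax([x[4] if np.hypot(*(c2[i+1]-seed))<25 else 0 for i,x in enumerate(s2[1:])])
    f=240/np.tan(np.radians(c['vfov'])/2); u,v_=c2[k2]; T=c['T']
    ray=T[:3,:3]@np.array([(u-c['cx'])/f,-(v_-c['cy'])/f,-1]); o=T[:3,3]; W=o+ray*((cc-o)@n)/(ray@n)
    print('n',n,'tilt',np.arccos(n[2]),'yaw',np.degrees(np.arctan2(up[1],up[0])),'N',len(q),'sd',d.std(),'rect',R,'ctr',cc+up*R[0][0]+y*R[0][1],'ring px',u,v_,s2[k2][4],'W',W)
    return n,W
if __name__=='__main__':
    for nm,seed,rad in(('top',(190,290),50),('scene',(282,303),40)):
        c=shot(nm,nm+'2.png'); fit(c,pts(c),seed,rad)
E
python3 t.py
```

```text
n [-0.20653971 -0.3704052   0.90561655] tilt 0.43796506281184877 yaw 60.85575302671238 N 1831 sd 0.0015349331114648981 rect ((-0.0009440891444683075, 0.00010725855827331543), (0.10048219561576843, 0.07736030220985413), 0.14704327285289764) ctr [0.45740289 0.25504536 0.11698522] ring px 189.56923076923076 289.8 65 W [0.45586305 0.2551018  0.11665712]
n [-0.21910496 -0.35891851  0.90728745] tilt 0.43400843550794027 yaw 58.59765474450285 N 799 sd 0.0015558207724587676 rect ((-0.004997815936803818, -0.008687164634466171), (0.10110961645841599, 0.08363491296768188), 2.419431209564209) ctr [0.4566894  0.26110247 0.11770012] ring px 280.8857142857143 300.42857142857144 35 W [0.45662018 0.25666251 0.11592697]
```

```bash
cat > g.py <<'E'
from h import *
from scipy.spatial.transform import Rotation as Ro
import sys
tilt,yaw=0.437,np.radians(60.5); W=np.array([.456,.2554,.1166])
n=np.array([-np.sin(tilt)*np.cos(yaw),-np.sin(tilt)*np.sin(yaw),np.cos(tilt)])
up=np.array([np.cos(tilt)*np.cos(yaw),np.cos(tilt)*np.sin(yaw),np.sin(tilt)])
Rt=np.c_[up,np.cross(-n,up),-n]
def rep(off):
    s=monitor.read_state(); R=Ro.from_quat(s['eef_rot']); tgt=W+n*(.0105+off)
    print('d units',(tgt-s['ee_pos'])/.025,'turn units',np.degrees((Ro.from_matrix(Rt)*R.inv()).as_rotvec())/5)
    e=R.as_matrix().T; print('in face frame off (mm):',np.array([up,np.cross(n,up),n])@(s['ee_pos']-W-n*.0105)*1e3,'F n/up/y',s['ft_force']@n,s['ft_force']@up,s['ft_force']@np.cross(n,up),'tq',s['torque'])
if __name__=='__main__': print('n units/mm',n/25,'up',up/25); rep(float(sys.argv[1])/1000)
E
python3 g.py 40
```

```text
n units/mm [-0.0083362  -0.01473419  0.03624102] up [0.01784593 0.03154257 0.01692893]
d units [-3.29527323 12.80112798 -1.42134456] turn units [ 4.04300542 -2.99546801  2.66529264]
in face frame off (mm): [-200.56967356 -229.29092096  172.90948745] F n/up/y -2.3736555843187244 -0.8243065891509136 -0.8129785376230098 tq [ 0.0352478  -0.06656326  0.02022794]
```

```bash
python3 -m crank '{"steps": [[[-0.25,0.985,0],[0.4,-0.3,0.266]],[[-0.25,0.985,0],[0.4,-0.3,0.266]],[[-0.25,0.985,0],[0.4,-0.3,0.266]],[[-0.25,0.985,0],[0.4,-0.3,0.266]],[[-0.25,0.985,0],[0.4,-0.3,0.266]],[[-0.25,0.985,0],[0.4,-0.3,0.266]],[[-0.25,0.985,0],[0.4,-0.3,0.266]],[[-0.25,0.985,0],[0.4,-0.3,0.266]],[[-0.25,0.985,0],[0.4,-0.3,0.266]],[[-0.25,0.985,0],[0.4,-0.3,0.266]]]}';python3 -m crank '{"steps": [[[-0.265,0.985,0],[0.04,0,0]],[[-0.265,0.985,-0.2],[0,0,0]],[[-0.265,0.985,-0.6],[0,0,0]],[[0,0,-0.6],[0,0,0]],[[0,0,0],[0,0,0]],[[0,0,0],[0,0,0]],[[0,0,0],[0,0,0]],[[0,0,0],[0,0,0]]]}'; python3 g.py 40; python3 -c "
from h import *
c=shot('wrist','w4.png')
c=shot('scene','s4.png');np.save('s4.npy',pts(c));p=c['pixels'][200:400,190:390];cv2.imwrite('pics/s4c.png',cv2.resize(p,None,fx=3,fy=3,interpolation=cv2.INTER_CUBIC))"
```

```text
time: 9.65
ee_pos: [0.4653, 0.1639, 0.1985]
eef_rot: [0.843, 0.492, 0.188, -0.108]
ft_force: [0.4, 0.7, -1.7]
width: 0.012
grip_force: 30.0
time: 10.32
ee_pos: [0.447, 0.2362, 0.165]
eef_rot: [0.844, 0.491, 0.189, -0.108]
ft_force: [1.1, 0.2, -0.6]
width: 0.0117
grip_force: 30.0
n units/mm [-0.0083362  -0.01473419  0.03624102] up [0.01784593 0.03154257 0.01692893]
d units [-0.05977612  0.02340118 -0.10645149] turn units [-0.00342442  0.03940621  0.0393946 ]
in face frame off (mm): [ 1.33171059 -1.5887445  42.31525109] F n/up/y -0.8579586391250766 0.4002879029338569 -0.8391552536101937 tq [-0.52487777  0.25600259 -0.00365864]
```

View pics/w4.png

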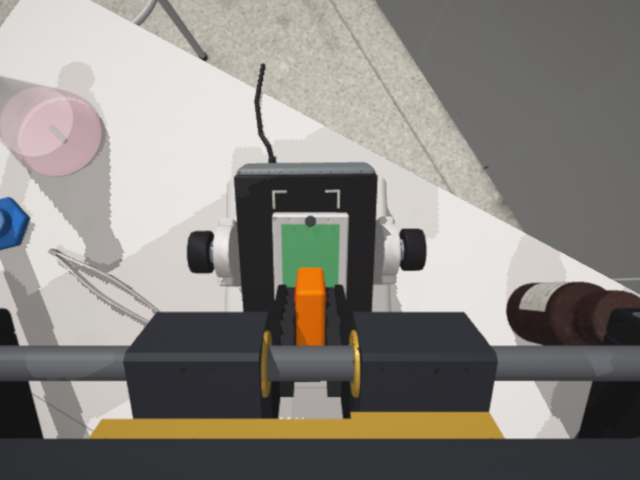

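View pics/s4c.png

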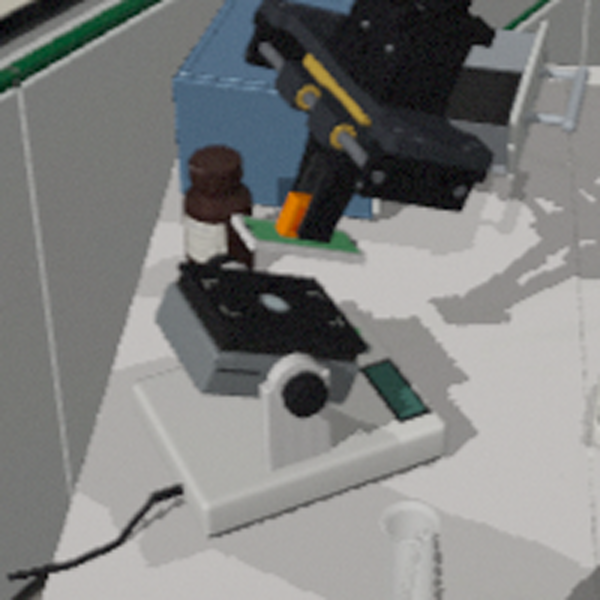

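The wrist view shows the holder over the face between the corner marks, yaw matched. The scene crop suggests that the plate (240,222)–(360,250) is shallower than the face edge (185,268)–(360,350). I measure its plane.

```bash
cat > p.py <<'E'
from g import *
def plate(nm='wrist'):
    c=shot(nm); P=pts(c); I=c['pixels'].astype(int); g=(I[...,1]-I[...,2]>25)&(I[...,1]-I[...,0]>5)&np.isfinite(P[...,2])&(P[...,2]>.1)
    n_,l,s,_=cv2.connectedComponentsWithStats(g.astype(np.uint8)); k=1+np.argmax(s[1:,4]); q=P[(l==k)&(P[...,2]>.1)]
    for _ in range(6):
        cc=q.mean(0); w,v=np.linalg.eigh(np.cov((q-cc).T)); m=v[:,0]*np.sign(v[2,0]); d=(q-cc)@m; q=q[abs(d)<2.5*d.std()+1e-4]
    F=np.array([up,np.cross(n,up),n])
    print(nm,'N',len(q),'sd',d.std(),'plate n in face frame (deg x,y)',np.degrees(F@m)[:2],'extent up/y',np.percentile((q-W)@up,[2,98]),np.percentile((q-W)@F[1],[2,98]),'h above face',np.mean((q-W)@n)-.006)
if __name__=='__main__':
    plate('wrist'); plate('scene')
E
python3 p.py
```

```text
wrist N 2955 sd 0.0005715151875762763 plate n in face frame (deg x,y) [-0.23219819  0.18699551] extent up/y [0.01134719 0.03962045] [-0.01315562  0.01182016] h above face 0.043178291395232625
scene N 126 sd 0.0007913221176973437 plate n in face frame (deg x,y) [-0.33128437 -1.38193152] extent up/y [-0.03583263  0.03811085] [-0.01280399  0.0125618 ] h above face 0.04214815992297938
```

The wrist depth shows the plate parallel to the face within about 0.3° and centred within about 1 mm. I descend along the normal.

```bash
python3 -m crank '{"steps": [[[-0.079,-0.009,-0.022],[0,0.03,0.03]],[[0.05,0.0884,-0.2174],[0,0,0]],[[0.05,0.0884,-0.2174],[0,0,0]],[[0.05,0.0884,-0.2174],[0,0,0]],[[0.05,0.0884,-0.2174],[0,0,0]],[[0.05,0.0884,-0.2174],[0,0,0]],[[0.05,0.0884,-0.2174],[0,0,0]],[[0,0,0],[0,0,0]],[[0,0,0],[0,0,0]],[[0,0,0],[0,0,0]]]}'; python3 g.py 4; python3 p.py
```

```text
time: 11.35
ee_pos: [0.4518, 0.25, 0.1312]
eef_rot: [0.843, 0.492, 0.187, -0.109]
ft_force: [-0.9, -0.2, -0.9]
width: 0.012
grip_force: 30.0
n units/mm [-0.0083362  -0.01473419  0.03624102] up [0.01784593 0.03154257 0.01692893]
d units [ 0.0482763   0.00300705 -0.05973166] turn units [-0.00255636  0.00068868 -0.00924134]
in face frame off (mm): [0.03425474 1.01342021 5.63217718] F n/up/y -0.6025451595397624 -0.9363136619001383 0.6767812825215362 tq [-0.56830132  0.21434248 -0.01371153]
wrist N 2938 sd 0.0005613297735519436 plate n in face frame (deg x,y) [0.24248929 0.03368652] extent up/y [0.0100732  0.03825112] [-0.0106507   0.01431107] h above face 0.006566200663121365
scene N 135 sd 0.000686758503319952 plate n in face frame (deg x,y) [-0.24647569 -1.26541427] extent up/y [-0.03697877  0.03647948] [-0.01010261  0.01421891] h above face 0.005771455118964843
```

```bash
python3 -m crank '{"steps": [[[0.042,-0.024,0],[0,0,0]],[[0.0083,0.0147,-0.0362],[0,0,0]],[[0.0083,0.0147,-0.0362],[0,0,0]],[[0.0083,0.0147,-0.0362],[0,0,0]],[[0,0,0],[0,0,0]],[[0,0,0],[0,0,0]]]}'; python3 g.py 0|tail -1; for i in 1 2 3 4; do echo; done;  python3 -m crank '{"steps": [[[0.0083,0.0147,-0.0362],[0,0,0]],[[0.0083,0.0147,-0.0362],[0,0,0]],[[0,0,0],[0,0,0]],[[0,0,0],[0,0,0]]]}'; python3 g.py 0|tail -1
```

```text
time: 11.95
ee_pos: [0.4533, 0.2505, 0.1284]
eef_rot: [0.843, 0.492, 0.187, -0.109]
ft_force: [-0.0, 0.1, -0.3]
width: 0.012
grip_force: 30.0
in face frame off (mm): [-0.09109631 -0.11587554  2.53306899] F n/up/y -0.2815104500406061 -0.003088025566726967 0.0879570592469288 tq [-0.5740622   0.22057961 -0.04609448]




time: 12.28
ee_pos: [0.4538, 0.2512, 0.1266]
eef_rot: [0.843, 0.492, 0.187, -0.109]
ft_force: [0.0, -0.3, -0.9]
width: 0.0119
grip_force: 30.0
in face frame off (mm): [-0.08349585 -0.13565438  0.54501818] F n/up/y -0.659054221563566 -0.6148510449066305 -0.21439994332250098 tq [-0.49325293  0.25468935  0.02900256]
```

```bash
for k in a b c; do :; done; python3 -m crank '{"steps": [[[0.0083,0.0147,-0.0362],[0,0,0]],[[0,0,0],[0,0,0]],[[0,0,0],[0,0,0]]]}'>/dev/null; python3 g.py 0|tail -1; python3 -m crank '{"steps": [[[0.0083,0.0147,-0.0362],[0,0,0]],[[0,0,0],[0,0,0]],[[0,0,0],[0,0,0]]]}' >/dev/null; python3 g.py 0|tail -1
```

```text
in face frame off (mm): [-0.04188942 -0.24454202 -0.37933528] F n/up/y -1.6936931574705865 -0.6296129206315304 0.2015333176822239 tq [-0.41634971  0.19730408 -0.04763088]
in face frame off (mm): [-0.00672945 -0.25905761 -1.34125848] F n/up/y 2.254076649464501 -0.4545221698139132 0.3427256078786032 tq [-0.53037503  0.3523007   0.06120751]
```

```bash
python3 -m crank '{"steps": [[[0.0083,0.0147,-0.0362],[0,0,0]],[[0,0,0],[0,0,0]],[[0,0,0],[0,0,0]]]}'>/dev/null; python3 g.py 0|tail -1
```

```text
in face frame off (mm): [-0.01101739 -0.27491958 -2.35860518] F n/up/y 2.2741530791283844 -0.6364879674573237 -0.3529757277403713 tq [-0.49039712  0.34737106  0.06518508]
```

```bash
python3 -m crank '{"steps": [[[0.0083,0.0147,-0.0362],[0,0,0]],[[0,0,0],[0,0,0]],[[0,0,0],[0,0,0]],[[0,0,0],[0,0,0]]]}'>/dev/null; python3 g.py 0|tail -1;  python3 -m crank '{"steps": [[[0.0083,0.0147,-0.0362],[0,0,0]],[[0,0,0],[0,0,0]],[[0,0,0],[0,0,0]],[[0,0,0],[0,0,0]]]}'>/dev/null; python3 g.py 0|tail -1; python3 p.py
```

```text
in face frame off (mm): [-0.0492971  -0.27100245 -3.3464787 ] F n/up/y 4.397439102189011 -0.6479023634168117 -0.026579157946731668 tq [-0.51375658  0.30821276  0.08321913]
in face frame off (mm): [-0.04556818 -0.29149736 -4.33623602] F n/up/y 5.558832918316011 -0.8611401316246503 0.4758658660047501 tq [-0.45881104  0.30898688  0.08069145]
wrist N 2960 sd 0.0006002995967205375 plate n in face frame (deg x,y) [-0.23995224 -0.05478203] extent up/y [0.01000175 0.03825642] [-0.01192067  0.01306328] h above face -0.0033033625268143697
scene N 141 sd 0.0008080369378397531 plate n in face frame (deg x,y) [-0.26119574 -0.91549154] extent up/y [-0.03732034  0.03691483] [-0.01179732  0.01351371] h above face -0.004292615175683969
```

Contact came at about −1.2 mm and the face is now in by about 3 mm. A constant moment about the slope axis hints at a small roll mismatch, so I push 0.8 mm more and try a small roll.

```bash
cat > a.py <<'E'
from g import *
import time
S=[]
for _ in range(6):
    cams.camera('wrist'); S.append(monitor.read_state())
f=np.mean([s['ft_force'] for s in S],0); t=np.mean([s['torque'] for s in S],0)-np.array([-.54,.236,-.009]); p=np.mean([s['ee_pos'] for s in S],0)
F=np.array([up,np.cross(n,up),n]); R=Ro.from_quat(S[-1]['eef_rot']).as_matrix()
print('t',S[-1]['time'],'F(up,y,n)',F@f,'dT',F@t,'off mm',F@(p-W-n*.0105)*1e3,'tool y tilt deg',np.degrees(R[2,1]),'tilt',np.arccos(-R[2,2]),'std',np.std([F@s['torque'] for s in S],0),np.std([F@s['ft_force'] for s in S],0))
E
python3 -m crank '{"steps": [[[0.0066,0.0118,-0.029],[0,0,0]],[[0,0,0],[0,0,0]],[[0,0,0],[0,0,0]],[[0,0,0],[0,0,0]]]}'>/dev/null; python3 a.py;  python3 -m crank '{"steps": [[[0,0,0],[0.0446,0.0789,0.0423]],[[0,0,0],[0,0,0]],[[0,0,0],[0,0,0]],[[0,0,0],[0,0,0]]]}'>/dev/null; python3 a.py
```

```text
t 14.4333 F(up,y,n) [-0.91564284  0.06697834  5.77915208] dT [ 0.11444658 -0.0184797   0.00924873] off mm [-0.0287782  -0.27849219 -5.1457006 ] tool y tilt deg 0.017008639043218508 tilt 0.4371720039834093 std [0.02544888 0.0266243  0.0277167 ] [0.31921936 0.18554493 0.43853075]
t 15.0667 F(up,y,n) [-0.93288174 -0.192148    5.82909986] dT [-0.08995674 -0.05784422  0.02551318] off mm [-0.01977341 -0.28719632 -5.15057641] tool y tilt deg -0.4374589364180099 tilt 0.43725354512109144 std [0.03704756 0.01866252 0.03536121] [0.28215282 0.37853518 0.49157746]
```

```bash
python3 -m crank '{"steps": [[[0,0,0],[-0.0198,-0.035,-0.0188]],[[0,0,0],[0,0,0]],[[0,0,0],[0,0,0]],[[0,0,0],[0,0,0]]]}'; python3 a.py
python3 - <<'E'
from h import *
c=shot('top','top5.png'); P=pts(c); C=np.array([0.6506,-0.0377]); a=np.radians(21.5); ex=np.array([np.cos(a),np.sin(a)]); ey=np.array([-ex[1],ex[0]])
X=(P[...,:2]-C)@ex; Y=(P[...,:2]-C)@ey; m=(abs(Y)<.035)&(P[...,2]>.06)&(P[...,2]<.12)&(X<-.15)&(X>-.26); q=X[m]
h,e=np.histogram(q,np.arange(-.25,-.15,.004)); print(list(zip(np.round(e,3),h)))
V,U=np.mgrid[0:480,0:640]
for n,u0,u1,v0,v1,lo,hi in(('bottle',245,285,198,238,.085,.115),('dish',420,465,285,325,.008,.05)):
    m=(U>=u0)&(U<u1)&(V>=v0)&(V<v1)&(P[...,2]>lo)&(P[...,2]<hi); print(n,m.sum(),cv2.minAreaRect(P[m][:,:2].astype(np.float32))[0] if m.sum() else '')
E
```

```text
time: 15.4
ee_pos: [0.4551, 0.2532, 0.1214]
eef_rot: [0.843, 0.493, 0.186, -0.111]
ft_force: [-1.5, -2.9, 4.0]
width: 0.0119
grip_force: 30.0
t 15.7 F(up,y,n) [-0.9972561  -0.19876238  6.04244063] dT [-0.07577384 -0.10565084  0.0231325 ] off mm [-0.01997748 -0.25629481 -5.14547979] tool y tilt deg -0.2436509149072529 tilt 0.437236111516347 std [0.02344274 0.01935845 0.0178042 ] [0.30615198 0.25749906 0.1740026 ]
[(np.float64(-0.25), np.int64(0)), (np.float64(-0.246), np.int64(0)), (np.float64(-0.242), np.int64(0)), (np.float64(-0.238), np.int64(0)), (np.float64(-0.234), np.int64(0)), (np.float64(-0.23), np.int64(41)), (np.float64(-0.226), np.int64(75)), (np.float64(-0.222), np.int64(77)), (np.float64(-0.218), np.int64(21)), (np.float64(-0.214), np.int64(6)), (np.float64(-0.21), np.int64(7)), (np.float64(-0.206), np.int64(7)), (np.float64(-0.202), np.int64(8)), (np.float64(-0.198), np.int64(9)), (np.float64(-0.194), np.int64(8)), (np.float64(-0.19), np.int64(80)), (np.float64(-0.186), np.int64(78)), (np.float64(-0.182), np.int64(56)), (np.float64(-0.178), np.int64(60)), (np.float64(-0.174), np.int64(70)), (np.float64(-0.17), np.int64(67)), (np.float64(-0.166), np.int64(72)), (np.float64(-0.162), np.int64(70)), (np.float64(-0.158), np.int64(70))]
bottle 334 (0.6098868250846863, 0.12515486776828766)
dish 805 (0.43278229236602783, -0.24471578001976013)
```

The drawer bar has moved 105 mm and both the dish and the bottle are where they were. The holder is settled: the pressure centre lies inside its outline, at about 6.5 N. I hand in.

```bash
python3 -m crank '{"steps": [[[0,0,0],[-0.009,-0.016,-0.0085]],[[0,0,0],[0,0,0]],[[0,0,0],[0,0,0]],[[0,0,0],[0,0,0]]]}' && python3 g.py 0|tail -1 && python3 -c "
from bench import ticket; print(ticket.close_job())"
```

```text
time: 16.08
ee_pos: [0.4551, 0.2533, 0.1214]
eef_rot: [0.843, 0.492, 0.187, -0.111]
ft_force: [-1.7, -1.9, 4.9]
width: 0.0117
grip_force: 30.0
in face frame off (mm): [-0.03929509 -0.25237349 -5.14554766] F n/up/y 5.465963261999838 -0.23317343022830442 0.5289594619218028 tq [-0.51118891  0.12137503 -0.02218447]
the job is handed in; nothing more can be done
None
```

I handed the job in at about 16 s, with no verdict returned: the drawer is open at its stop, and the holder is still gripped, flush over the window within about 1 mm of centre, pushing the face in by roughly 3.5–4 mm.

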